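Fit the sanding drum on the spindle sander

ROBOT

A 7-joint arm with a two-finger parallel gripper is mounted at the origin on a cart in front of the work surface, level with it; the furniture and walls round the work are solid. World frame = base frame: x ahead of the robot, y to its left, z up, the work surface at z = 0. Lengths are in m, angles in rad, forces in N, time in s.
With the tool pointing down it reaches from about 0.425 to 0.925 m from the base axis. Payload 6.8 kg.
Tool frame: the origin (TCP) lies on the centre line of the jaws, within the pads' length; the fingertips stand 19 mm ahead of it and the grasp point (between the pads) is the TCP; z points along the fingers, y is the line along which they close (so a half turn about z gives the same grasp; the last joint's range is limited). The gripper opens to 85 mm and grips with 20 to 120 N. Pads are 22 mm wide; open, the fingers measure 114 mm over their backs; the gripper's body (76 mm by 85 mm) begins 54 mm behind the grasp point. The pads swing forward as they close: fully open they stand 13 mm farther back than shut.
Start: joints at [1.2, 0.477, 0.022, 1.555, -0.011, 1.109, -0.083], TCP at [0.175, -0.652, 0.25] pointing down, gripper open.
Joint ranges: [-2.96, 2.96], [-0.34, 2.1], [-1.41, 1.46], [0.24, 2.44], [-1.37, 4.51], [0.17, 1.92], [-2.96, 2.96]. Speed limits (rad/s): [2.39, 2.39, 3.14, 3.14, 3.14, 3.14, 3.14].

INTERFACE

Orientations are given as a rotation vector (axis times angle).
In Python, from bench import r gives the robot as it stands. The module is installed in compiled form; this text tells all that it offers.
- The arm moves only by the tool arm_command, never from a script. Its argument "rows" is a list of rows, each an object of numbers: "fingers": the opening, from -1 (shut) to 1 (fully open); "x", "y", "z": the shift along the tool's x, y, z in m; "ax", "ay", "az": the turn, a rotation vector about the tool's x, y, z in degrees. In form: [{"fingers": .., "x": .., "y": .., "z": .., "ax": .., "ay": .., "az": ..}, ...]. A call has 1 to 10 rows; each row shifts and turns the commanded pose from where the row before left it, along the tool's axes as they then stand; what a row does not reach is not made up. A row lasts 1/12 s, in which the tool goes at most 41.7 mm and 7.16 degrees, less where a joint would pass 70% of its speed; a pose out of reach is approached as far as the arm can. A call is refused whole if a number of a shift passes 0.0417 or a number of a turn 7.16, either way. A call with a gripper value outside its range is refused whole. The fingers move at their own pace and stop on an object; "grip_force" is the grip in N (left out, the last holds). Time passes only in rows, so rows that do not move let the fingers close. It gives the time, the measured TCP pose, the force, the opening and the grip force at its end, in the units of the state.
- r.get_obs(): the state, without advancing time (a new reading comes with each control period).
- r.grab_frame(name): name is "side" or "top"; returns a dict with "frame" (384x512x3 uint8, red, green, blue), "depth" (384x512 float32, m along the optical axis (not along the pixel's ray), 0 where there is no reading), "K" (3x3 intrinsics, pixels), "distortion" ([k1, k2, p1, p2, k3] as OpenCV has them; the pictures are not rectified), "world_from_camera" (4x4, takes a point from camera to world coordinates). Camera axes: x right, y down, z forward; pixel columns grow to the right and rows downward; lengths in m; the calibration is good to about 2 mm. A picture is of the moment at which its call begins.
- r.hand_in(): hands the job in; it is judged then, once.
The state is a dict: "clock": time; "joints": joint angles; "qvel": joint speeds; "tau": joint torques, N m; "tcp_pos": TCP position; "orientation": TCP orientation; "contact_force": force on the tool from outside, world axes, zero at the start; "moment": the same for the moment, N m; "grip_width": finger opening in m; "gripper_force": force on a finger pad.
Only numpy, scipy, OpenCV 4.12 (cv2) and the standard library are available. Lean on these libraries where they do the work, as an engineer would, in place of code of your own. Each camera call takes 0.05 s, during which the arm holds its last target. There are 200 camera calls.

TASK

Fit the sanding drum on the bench spindle sander: lower it squarely, dogs down, over the tall spindle until it meets the sprung cross pin at the spindle's foot, then, unless the pin is in a slot already, turn it under light pressure until the pin springs up into one, and lower it fully home on the flange and let go. Be gentle throughout: do not force it on the spindle, turn it on against the pin or let it drop, and leave the things lying around where they are.

Things in the scene. Friction and masses are not known exactly. Their poses are not given: they have to be found in the camera images.
- drum: brown sanding drum standing upright on the bench, 50 mm in diameter, 100 mm tall, about 0.35 kg. Origin: on its axis at the very bottom; z up along the axis. Its lowest 9 mm are four steel dogs that leave two crossing slots, 10 mm wide and 9 mm deep, along its own x and y axes (it repeats every quarter turn). Hold it round its sides, in any yaw, near the top.
- drum_top (a point): centre of the drum's flat upper end (48 mm steel ring), 100 mm above its origin. The 15 mm bore runs right through along the axis; between the dogs a round rod has 14 mm.
- sander: bench spindle sander, fixed to the bench: a low grey box with a square steel table 190 x 190 mm whose top is 56 mm above the bench. Origin: centre of its underside, on the spindle's axis; z up.
- flange (a point): centre of the upper face of the round steel flange (56 mm in diameter, 6 mm thick) on the sander's table, on the spindle's axis, 62 mm above the bench; z up. The drum is home when its dogs stand on this face, the cross pin in a slot.
- spindle_tip (a point): tip of the spindle: a rigid, fixed, vertical steel rod 12 mm in diameter that rises 108 mm from the flange face; its last 5 mm are a cone, 6 mm across at the tip. It stands out 8 mm above a drum that is home.
- pin_top (a point): on the axis, 7 mm over the flange: level of the cross pin's top. The pin, 6 mm wide, 8 to 21 mm from the axis on two sides, sinks under the flange on a spring (6 N to start, 0.45 N per mm), holds a drum up until a slot is within 5 degrees, then springs into it and stops pushing. Its direction is random, not measured and does not turn with the drum: turning on only jams.
- collet_wrench: flat steel spanner 144 x 30 x 5 mm lying on the sander's table beside one edge; origin at the centre of its underside. To be left alone.
- sanding_block: wooden sanding block 115 x 68 x 31 mm lying on the bench beyond the drum; origin at the centre of its underside. To be left alone.
- glue_bottle: white glue bottle with orange nozzle, 58 mm in diameter, 178 mm tall, standing on the bench at the left; origin at the centre of its underside. To be left alone.
- masking_tape: roll of masking tape, 105 mm in diameter, 24 mm high, lying on the bench at the right; origin at the centre of its underside. To be left alone.
There are look-alikes about, which are no part of the job. Of the things that look like the drum, the middle-sized one is meant.

How it is judged:
By the outcome, as a careful person would: the job done as asked, in the order asked, and still so for the second after the job is handed in, with the robot touching nothing.
It also fails if it takes over 72 s, if anything falls off the work surface, if the arm or the gripper's body presses on something with over 40 N, if the wrist force passes 120 N, or if a joint passes its speed limit or range.

## Working session

There is one attempt and no reset: what is moved stays moved. The work goes in short steps, Python scripts to look and compute and a tool call to move; the robot and the scene stay as the last step left them, time stands still between calls to the robot, and variables do not carry over. Pictures are saved under pics/ and viewed, at most 10 in all, crops included, and the job is handed in when it is done.

Besides the shell and the picture viewer there is one more tool, called after ">>>" by a JSON object that holds its "api" and its "payload". arm_command: Moves the arm, as the interface text tells. Its arguments: {"type":"object","properties":{"rows":{"type":"array"},"grip_force":{"type":"number"}},"required":["rows"]}

```bash
mkdir -p pics
cat > h.py <<'E'
from bench import r
import numpy as np, cv2, pickle
def grab(n):
    f=r.grab_frame(n); pickle.dump(f,open(f'{n}.pkl','wb')); return f
def cloud(f):
    h,w=f['depth'].shape
    u,v=np.meshgrid(np.arange(w),np.arange(h))
    p=cv2.undistortPoints(np.stack([u,v],-1).reshape(-1,1,2).astype(np.float64),np.array(f['K']),np.array(f['distortion'])).reshape(h,w,2)
    d=f['depth'][...,None]
    c=np.concatenate([p*d,d],-1); T=np.array(f['world_from_camera'])
    W=c@T[:3,:3].T+T[:3,3]; W[f['depth']<=0]=np.nan
    return W
E
python3 - <<'E'
from h import *
a=grab('side');b=grab('top')
im=np.concatenate([a['frame'],b['frame']],1)
cv2.imwrite('pics/side.png',cv2.resize(a['frame'][...,::-1],(800,600)))
cv2.imwrite('pics/top.png',cv2.resize(b['frame'][...,::-1],(800,600)))
for f in(a,b):print(np.round(f['world_from_camera'],3),np.round(f['K'],0))
print({k:np.round(v,3) for k,v in r.get_obs().items()})
E
```

```text
[[-0.982 -0.092  0.166  0.375]
 [-0.19   0.513 -0.837  1.173]
 [-0.008 -0.854 -0.521  0.87 ]
 [ 0.     0.     0.     1.   ]] [[388.   0. 255.]
 [  0. 388. 183.]
 [  0.   0.   1.]]
[[ 0.006 -0.983  0.182  0.358]
 [-1.    -0.008 -0.011 -0.007]
 [ 0.012 -0.182 -0.983  1.429]
 [ 0.     0.     0.     1.   ]] [[388.   0. 255.]
 [  0. 388. 194.]
 [  0.   0.   1.]]
{'clock': np.float64(0.1), 'joints': array([ 1.2  ,  0.478,  0.022,  1.556, -0.012,  1.109, -0.083]), 'qvel': array([ 0.   , -0.002, -0.001, -0.002, -0.001, -0.002, -0.001]), 'tau': array([ 4.0000e-03, -5.9775e+01,  1.6130e+00, -2.8196e+01,  1.3000e-02,
        5.0000e-03, -0.0000e+00]), 'tcp_pos': array([ 0.175, -0.651,  0.249]), 'orientation': array([-3.113, -0.411,  0.   ]), 'contact_force': array([-1.276, -1.081, -0.474]), 'moment': array([ 0.066, -0.016,  0.006]), 'gripper_force': np.float64(0.0), 'grip_width': np.float64(0.085)}
```

View pics/side.png

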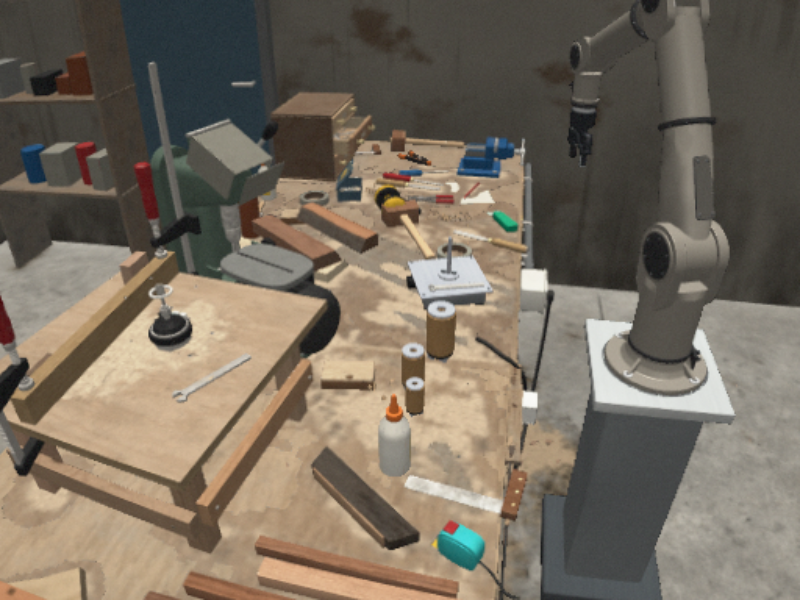

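View pics/top.png

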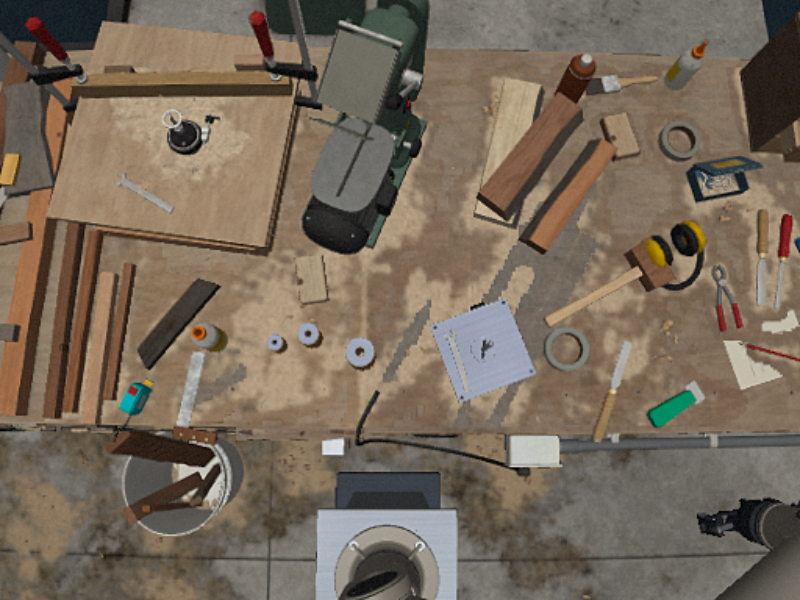

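The side view shows three drums: large (440,330), middle (413,367) and small (415,395). In the top view they are at (360,352), (308,334) and (276,343). The sander is at top (485,350) with its spindle upright. I choose the middle drum and check it by size and in a crop.

```bash
cat > m.py <<'E'
from h import *
from scipy.optimize import least_squares
def circ(P):
    c=P.mean(0)
    s=least_squares(lambda q:np.hypot(P[:,0]-q[0],P[:,1]-q[1])-q[2],[*c,.025],loss='soft_l1',f_scale=.001);return s.x
E
python3 - <<'E'
from m import *
for n in('top','side'):
    f=pickle.load(open(n+'.pkl','rb'));W=cloud(f)
    print(n)
    for nm,(u,v) in dict(big=(360,352),mid=(308,334),small=(276,343)).items() if n=='top' else dict(big=(440,310),mid=(413,350),small=(415,383)).items():
        u=int(u*.64);v=int(v*.64)
        P=W[v-22:v+22,u-22:u+22].reshape(-1,3);P=P[np.isfinite(P[:,0])]
        # top cluster heights
        h,e=np.histogram(P[:,2],np.arange(.03,.2,.004));print(nm,[(round(e[i],3),h[i]) for i in range(len(h)) if h[i]>8])
    # spindle
    if n=='top': x0,y0=W[int(352*.64)-25:int(352*.64)+25,int(485*.64)-25:int(485*.64)+25].reshape(-1,3)[:,:2].T; print(np.nanmedian(x0),np.nanmedian(y0))
    P=W.reshape(-1,3);P=P[np.isfinite(P[:,0])]
    m=(abs(P[:,0]-.53)<.15)&(abs(P[:,1]+.23)<.15)
    S=P[m&(P[:,2]>.085)&(P[:,2]<.2)];print('spindle',len(S),np.round(S[np.argsort(S[:,2])][::max(1,len(S)//12)],4).tolist())
    T=P[m&(abs(P[:,2]-.056)<.005)];print('table',len(T),T.mean(0), np.median(T[:,2]))
f=pickle.load(open('top.pkl','rb'))['frame'];g=pickle.load(open('side.pkl','rb'))['frame']
a=cv2.resize(f[190:260,155:335],None,fx=4.4,fy=4.4,interpolation=2)
b=cv2.resize(g[140:280,230:340],(0,0),fx=2.05,fy=2.05)
cv2.imwrite('pics/crop.png',np.concatenate([a[:,:,::-1],np.pad(b[:,:,::-1],((0,0),(0,a.shape[1]-b.shape[1]),(0,0)))],0)[:600])
E
```

```text
top
big [(np.float64(0.118), np.int64(13)), (np.float64(0.122), np.int64(18)), (np.float64(0.126), np.int64(97)), (np.float64(0.13), np.int64(123)), (np.float64(0.134), np.int64(21))]
mid [(np.float64(0.03), np.int64(15)), (np.float64(0.034), np.int64(11)), (np.float64(0.042), np.int64(9)), (np.float64(0.054), np.int64(9)), (np.float64(0.07), np.int64(17)), (np.float64(0.074), np.int64(25)), (np.float64(0.078), np.int64(17)), (np.float64(0.09), np.int64(17)), (np.float64(0.094), np.int64(55)), (np.float64(0.098), np.int64(67)), (np.float64(0.102), np.int64(9))]
small [(np.float64(0.07), np.int64(23)), (np.float64(0.074), np.int64(44)), (np.float64(0.078), np.int64(19)), (np.float64(0.094), np.int64(29)), (np.float64(0.098), np.int64(40))]
0.5037505507307309 -0.2172867550124129
spindle 25 [[0.503, -0.2159, 0.0906], [0.5088, -0.2109, 0.1012], [0.5038, -0.2155, 0.1152], [0.5034, -0.2183, 0.1191], [0.5049, -0.2123, 0.1359], [0.5078, -0.2117, 0.1403], [0.503, -0.2163, 0.1529], [0.512, -0.2119, 0.1608], [0.5086, -0.2116, 0.1622], [0.5114, -0.2176, 0.1665], [0.5112, -0.2207, 0.1679], [0.507
[... 2370 characters left out ...]
oat64(0.086), np.int64(14)), (np.float64(0.09), np.int64(17)), (np.float64(0.094), np.int64(19)), (np.float64(0.098), np.int64(46)), (np.float64(0.102), np.int64(18)), (np.float64(0.138), np.int64(26)), (np.float64(0.142), np.int64(23)), (np.float64(0.154), np.int64(10))]
spindle 52 [[0.5168, -0.2117, 0.0859], [0.5126, -0.2092, 0.0924], [0.5174, -0.2122, 0.0997], [0.5134, -0.2117, 0.105], [0.5173, -0.2084, 0.1111], [0.5181, -0.213, 0.1178], [0.5107, -0.2171, 0.1256], [0.5142, -0.2115, 0.1281], [0.5188, -0.2141, 0.1355], [0.5186, -0.2103, 0.1421], [0.5145, -0.2084, 0.148], [0.5116, -0.2148, 0.1585], [0.5118, -0.2158, 0.1625]]
table 980 [ 0.5124344  -0.20497572  0.05484666] 0.05457531554126932
```

View pics/crop.png

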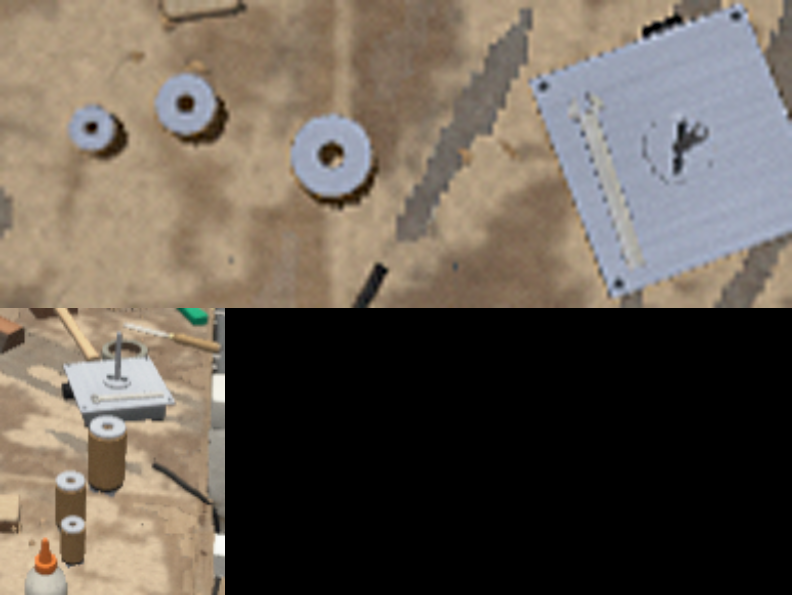

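The crop shows the middle drum at crop (186,104), with a ring larger than the small drum at (93,128) and smaller than the large one at (332,157). That matches its 0.10 m height. The spindle stands at about (683,150). Next I fit positions by intersecting rays with the known planes.

```bash
cat >> m.py <<'E'
def ray(f,uv,z):
    p=cv2.undistortPoints(np.asarray(uv,float).reshape(-1,1,2),np.array(f['K']),np.array(f['distortion'])).reshape(-1,2)
    T=np.array(f['world_from_camera']);d=np.c_[p,np.ones(len(p))]@T[:3,:3].T
    return T[:3,3]+d*((z-T[2,3])/d[:,2])[:,None]
def project(f,P):
    T=np.linalg.inv(np.array(f['world_from_camera']));rv=cv2.Rodrigues(T[:3,:3])[0]
    return cv2.projectPoints(np.asarray(P,float).reshape(-1,1,3),rv,T[:3,3],np.array(f['K']),np.array(f['distortion']))[0].reshape(-1,2)
def greymask(f):
    g=f['frame'].astype(int);return ((g[...,2]>g[...,0]-2)&(g.sum(-1)>300)).astype(np.uint8)
def comp(m,uv):
    n,l,s,c=cv2.connectedComponentsWithStats(m)
    u,v=map(int,uv);w=l[v-8:v+9,u-8:u+9];k=np.bincount(w[w>0]).argmax();return (l==k).astype(np.uint8)
E
python3 - <<'E'
from m import *
pts={'top':(dict(big=(360,352),mid=(308,334),small=(276,343)),(500,380)),'side':(dict(big=(440,310),mid=(413,350),small=(415,383)),(470,280))}
hz=dict(big=.13,mid=.1,small=.076)
for n in pts:
    f=pickle.load(open(n+'.pkl','rb'));m=greymask(f)
    for k,uv in pts[n][0].items():
        c=comp(m,np.array(uv)*.64);cn=max(cv2.findContours(c,0,1)[0],key=len).reshape(-1,2)
        P=ray(f,cn,hz[k])[:,:2];q=circ(P);print(n,k,c.sum(),np.round(q,4),'hull area r',np.sqrt(cv2.contourArea(cv2.convexHull(P.astype(np.float32)))/np.pi))
    c=comp(m,np.array(pts[n][1])*.64);cn=max(cv2.findContours(c,0,1)[0],key=len).reshape(-1,2)
    P=ray(f,cn,.056)[:,:2].astype(np.float32);print('table',c.sum(),cv2.minAreaRect(P))
f=pickle.load(open('top.pkl','rb'))['frame'];g=pickle.load(open('side.pkl','rb'))['frame']
a=cv2.resize(f[185:262,270:350],(400,385),interpolation=0);b=cv2.resize(g[150:200,255:320],(400,308),interpolation=0)
cv2.imwrite('pics/sand.png',np.concatenate([a,np.pad(b,((0,77),(0,0),(0,0)))],1)[:,:,::-1])
E
```

```text
top big 233 [0.4947 0.0608 0.0291] hull area r 0.02942482268199714
top mid 122 [0.5375 0.1774 0.0215] hull area r 0.021877976341046955
top small 73 [0.5202 0.2553 0.0162] hull area r 0.016313528418567327
table 2638 ((0.509672999382019, -0.21652060747146606), (0.1905713975429535, 0.18928822875022888), 20.571474075317383)
side big 145 [0.4992 0.0573 0.0313] hull area r 0.031136515285999925
side mid 82 [0.541  0.1802 0.0209] hull area r 0.021154674807823397
side small 57 [0.5251 0.2549 0.0157] hull area r 0.01571787621322474
table 998 ((0.5350949168205261, -0.2666216790676117), (0.18843451142311096, 0.31449002027511597), 21.283124923706055)
```

View pics/sand.png

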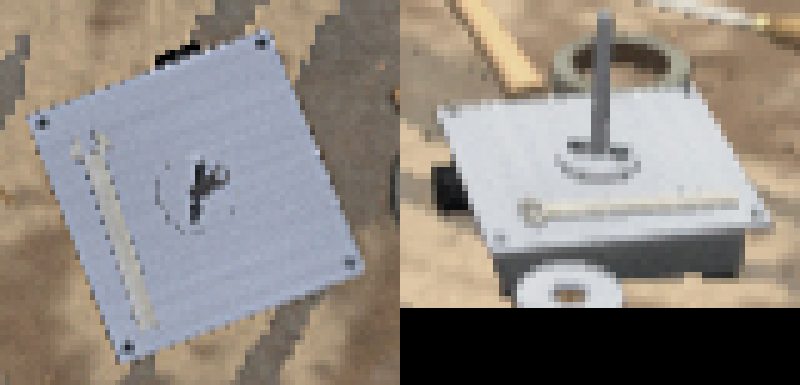

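The side crop shows the spindle from tip (604,12) to foot (600,153), with the pin ends at (576,147) and (628,152). The top crop puts the table's corner screws symmetric about (195,193), so the sander is near (0.511,-0.215) and the drum near (0.539,0.179). The drum has clear space along x, so I'll grip with the jaws closing along world x.

>>> {"api": "arm_command", "payload": {"rows": [{"fingers":1,"x":0.033,"y":-0.017},{"fingers":1,"x":0.033,"y":-0.017},{"fingers":1,"x":0.033,"y":-0.017},{"fingers":1,"x":0.033,"y":-0.017},{"fingers":1,"x":0.033,"y":-0.017},{"fingers":1,"x":0.033,"y":-0.017},{"fingers":1,"x":0.033,"y":-0.017},{"fingers":1,"x":0.033,"y":-0.017},{"fingers":1,"x":0.033,"y":-0.017},{"fingers":1,"x":0.033,"y":-0.017}]}}

```text
validation failed for argument at $.ro...
```

>>> {"api": "arm_command", "payload": {"rows": [{"fingers":1,"x":0.016,"y":-0.036},{"fingers":1,"x":0.016,"y":-0.036},{"fingers":1,"x":0.016,"y":-0.036},{"fingers":1,"x":0.016,"y":-0.036},{"fingers":1,"x":0.016,"y":-0.036},{"fingers":1,"x":0.016,"y":-0.036},{"fingers":1,"x":0.016,"y":-0.036},{"fingers":1,"x":0.016,"y":-0.036}]}}

```text
validation failed for argument at $.ro...
```

```bash
cat > go.py <<'E'
import sys
from m import *
from scipy.spatial.transform import Rotation as Ro
# print state and the tool-frame move to target x y z yaw(deg of tool x)
def state():
    o=r.get_obs();R=Ro.from_rotvec(o['orientation']);M=R.as_matrix()
    print('t',round(float(o['clock']),2),'tcp',np.round(o['tcp_pos'],4),'yaw',round(np.degrees(np.arctan2(M[1,0],M[0,0])),2),'z',np.round(M[:,2],4),'F',np.round(o['contact_force'],1),'M',np.round(o['moment'],2),'w',round(float(o['grip_width']),4),'gf',round(float(o['gripper_force']),1),'j',np.round(o['joints'],2))
    return o,M
if __name__=='__main__':
    o,M=state()
    if len(sys.argv)>4:
        t=np.array(list(map(float,sys.argv[1:4])));y=np.radians(float(sys.argv[4]))
        G=np.array([[np.cos(y),np.sin(y),0],[np.sin(y),-np.cos(y),0],[0,0,-1]])
        print('shift',np.round(M.T@(t-o['tcp_pos']),4),'turn',np.round(np.degrees(Ro.from_matrix(M.T@G).as_rotvec()),2))
E
python3 go.py .54 .178 .25 90
```

```text
t 0.1 tcp [ 0.1752 -0.6514  0.2494] yaw 15.05 z [-5.0e-04  1.5e-03 -1.0e+00] F [-1.3 -1.1 -0.5] M [ 0.07 -0.02  0.01] w 0.0852 gf 0.0 j [ 1.2   0.48  0.02  1.56 -0.01  1.11 -0.08]
shift [ 5.677e-01 -7.062e-01  5.000e-04] turn [-8.000e-02 -6.000e-02 -7.495e+01]
```

>>> {"api": "arm_command", "payload": {"rows": [{"fingers":1,"x":0.033,"y":-0.017,"z":0,"ax":0,"ay":0,"az":0},{"fingers":1,"x":0.033,"y":-0.017,"z":0,"ax":0,"ay":0,"az":0},{"fingers":1,"x":0.033,"y":-0.017,"z":0,"ax":0,"ay":0,"az":0},{"fingers":1,"x":0.033,"y":-0.017,"z":0,"ax":0,"ay":0,"az":0},{"fingers":1,"x":0.033,"y":-0.017,"z":0,"ax":0,"ay":0,"az":0},{"fingers":1,"x":0.033,"y":-0.017,"z":0,"ax":0,"ay":0,"az":0},{"fingers":1,"x":0.033,"y":-0.017,"z":0,"ax":0,"ay":0,"az":0},{"fingers":1,"x":0.033,"y":-0.017,"z":0,"ax":0,"ay":0,"az":0},{"fingers":1,"x":0.033,"y":-0.017,"z":0,"ax":0,"ay":0,"az":0},{"fingers":1,"x":0.033,"y":-0.017,"z":0,"ax":0,"ay":0,"az":0}]}}

```text
clock: 0.93
tcp_pos: [0.4507, -0.4004, 0.25]
orientation: [-3.114, -0.411, 0.001]
contact_force: [0.5, -0.8, 0.0]
grip_width: 0.0852
gripper_force: 0.0
```

>>> {"api": "arm_command", "payload": {"rows": [{"fingers":1,"x":0.016,"y":-0.036,"z":0,"ax":0,"ay":0,"az":0},{"fingers":1,"x":0.016,"y":-0.036,"z":0,"ax":0,"ay":0,"az":0},{"fingers":1,"x":0.016,"y":-0.036,"z":0,"ax":0,"ay":0,"az":0},{"fingers":1,"x":0.016,"y":-0.036,"z":0,"ax":0,"ay":0,"az":0},{"fingers":1,"x":0.016,"y":-0.036,"z":0,"ax":0,"ay":0,"az":0},{"fingers":1,"x":0.016,"y":-0.036,"z":0,"ax":0,"ay":0,"az":0},{"fingers":1,"x":0.016,"y":-0.036,"z":0,"ax":0,"ay":0,"az":0},{"fingers":1,"x":0.016,"y":-0.036,"z":0,"ax":0,"ay":0,"az":0},{"fingers":1,"x":0.016,"y":-0.036,"z":0,"ax":0,"ay":0,"az":0},{"fingers":1,"x":0.016,"y":-0.036,"z":0,"ax":0,"ay":0,"az":0}]}}

```text
clock: 1.77
tcp_pos: [0.5105, -0.011, 0.2502]
orientation: [3.114, 0.411, -0.0]
contact_force: [1.2, 0.1, 0.2]
grip_width: 0.0854
gripper_force: 0.0
```

>>> {"api": "arm_command", "payload": {"rows": [{"fingers":1,"x":0.016,"y":-0.036,"z":0,"ax":0,"ay":0,"az":-7},{"fingers":1,"x":0,"y":0,"z":0,"ax":0,"ay":0,"az":-7},{"fingers":1,"x":0,"y":0,"z":0,"ax":0,"ay":0,"az":-7},{"fingers":1,"x":0,"y":0,"z":0,"ax":0,"ay":0,"az":-7},{"fingers":1,"x":0,"y":0,"z":0,"ax":0,"ay":0,"az":-7},{"fingers":1,"x":0,"y":0,"z":0,"ax":0,"ay":0,"az":-7},{"fingers":1,"x":0,"y":0,"z":0,"ax":0,"ay":0,"az":-7},{"fingers":1,"x":0,"y":0,"z":0,"ax":0,"ay":0,"az":-7},{"fingers":1,"x":0,"y":0,"z":0,"ax":0,"ay":0,"az":-7},{"fingers":1,"x":0,"y":0,"z":0,"ax":0,"ay":0,"az":-7}]}}

```text
clock: 2.6
tcp_pos: [0.5166, 0.026, 0.25]
orientation: [-2.309, -2.13, 0.001]
contact_force: [-0.3, 0.1, 0.2]
grip_width: 0.0854
gripper_force: 0.0
```

```bash
python3 go.py .539 .1788 .25 90
python3 - <<'E'
from m import *
# per-camera spindle check: side pixels of axis at tip and foot, predicted for the top-camera sander position
f=pickle.load(open('side.pkl','rb'));t=pickle.load(open('top.pkl','rb'))
for x,y in((.5097,-.2165),(.512,-.215),(.514,-.213)):
    print('side tip/foot',project(f,[[x,y,.17],[x,y,.062]]).round(1).tolist(),'top',project(t,[[x,y,.17],[x,y,.062]]).round(1).tolist())
# spindle columns in side
g=f['frame'][150:180,280:297].astype(int).sum(-1);print(g[::4])
c=270+np.array([41,263,350,128])/5-.5,185+np.array([121,41,262,347])/5-.5
print(ray(t,np.c_[c],.056).mean(0))
E
```

```text
t 2.6 tcp [0.5166 0.026  0.25  ] yaw 85.4 z [-8.e-04 -1.e-04 -1.e+00] F [-0.3  0.1  0.2] M [-0.    0.    0.02] w 0.0854 gf 0.0 j [ 0.28  0.26 -0.53  1.9   0.16  1.02 -0.4 ]
shift [ 1.541e-01  1.000e-02 -1.000e-04] turn [-0.04  0.01 -4.6 ]
side tip/foot [[288.6, 151.3], [287.7, 174.6]] top [[313.9, 219.4], [308.9, 223.0]]
side tip/foot [[288.0, 151.4], [287.1, 174.7]] top [[313.4, 218.7], [308.5, 222.3]]
side tip/foot [[287.4, 151.6], [286.5, 174.9]] top [[312.8, 218.1], [307.9, 221.8]]
[[484 477 468 448 446 430 429 444 465 499 511 528 538 419 477 518 602]
 [426 417 425 433 454 465 481 323 328 366 517 514 534 533 508 462 427]
 [462 489 464 296 190 149 224 314 315 192 163 154 161 149 162 160 182]
 [338 433 476 459 383 431 343 316 298 474 451 432 400 379 369 370 329]
 [597 596 651 652 651 651 408 325 301 638 641 636 640 645 652 654 645]
 [649 656 650 650 652 655 337 321 391 649 650 650 644 646 654 650 661]
 [637 651 498 378 369 408 324 308 418 265 315 294 550 646 648 652 658]
 [642 597 520 479 406 486 499 499 488 485 479 380 546 633 647 642 636]]
[ 0.5109751  -0.21659141  0.056     ]
```

>>> {"api": "arm_command", "payload": {"rows": [{"fingers":1,"x":0.0308,"y":0.002,"z":0,"ax":0,"ay":0,"az":0},{"fingers":1,"x":0.0308,"y":0.002,"z":0,"ax":0,"ay":0,"az":0},{"fingers":1,"x":0.0308,"y":0.002,"z":0,"ax":0,"ay":0,"az":0},{"fingers":1,"x":0.0308,"y":0.002,"z":0,"ax":0,"ay":0,"az":0},{"fingers":1,"x":0.0308,"y":0.002,"z":0,"ax":0,"ay":0,"az":-4.6},{"fingers":1,"x":0,"y":0,"z":0.03,"ax":0,"ay":0,"az":0},{"fingers":1,"x":0,"y":0,"z":0.03,"ax":0,"ay":0,"az":0},{"fingers":1,"x":0,"y":0,"z":0,"ax":0,"ay":0,"az":0}]}}

```text
clock: 3.27
tcp_pos: [0.5368, 0.1775, 0.1849]
orientation: [-2.224, -2.213, 0.014]
contact_force: [-1.8, -1.6, -0.3]
grip_width: 0.0855
gripper_force: 0.0
```

```bash
python3 go.py .539 .1788 .085 90
python3 - <<'E'
from m import *
f=grab('side');g=grab('top')
a=cv2.resize(f['frame'][140:270,220:320],(400,520),interpolation=2);b=cv2.resize(g['frame'][170:260,150:250],(400,360),interpolation=2)
cv2.imwrite('pics/pre.png',np.concatenate([a,np.pad(b,((0,160),(0,0),(0,0)))],1)[:,:,::-1])
E
```

```text
t 3.27 tcp [0.5368 0.1775 0.1849] yaw 89.73 z [-0.0091 -0.0033 -1.    ] F [-1.8 -1.6 -0.3] M [-0.14  0.06  0.01] w 0.0855 gf 0.0 j [ 0.02  0.43 -0.57  1.85  0.28  0.95 -0.68]
shift [0.0016 0.0031 0.0998] turn [-0.52  0.19 -0.27]
```

View pics/pre.png

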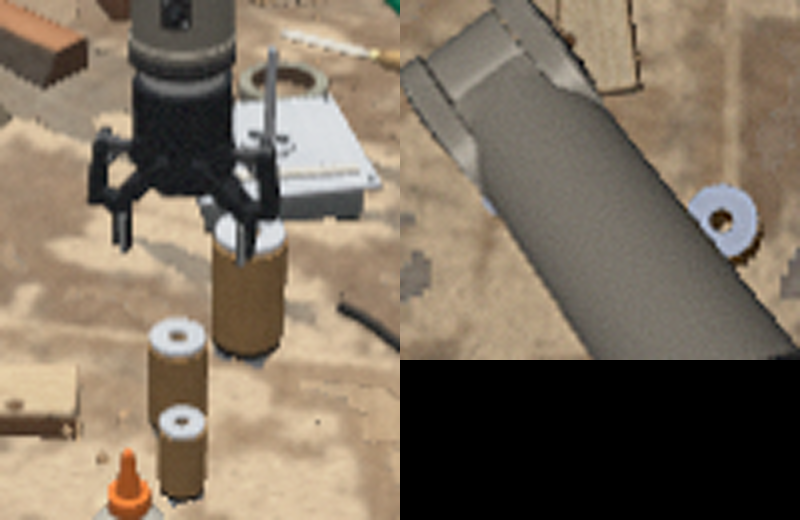

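The side crop shows the open fingertips at (122,245) and (242,260), straddling the middle drum at (177,335). In the top view the arm hides the drum. I'll descend slowly.

>>> {"api": "arm_command", "payload": {"rows": [{"fingers":1,"x":0.0,"y":0.0,"z":0.015,"ax":0,"ay":0,"az":0},{"fingers":1,"x":0.001,"y":0.002,"z":0.02,"ax":0,"ay":0,"az":0},{"fingers":1,"x":0,"y":0,"z":0,"ax":0,"ay":0,"az":0},{"fingers":1,"x":0,"y":0,"z":0,"ax":0,"ay":0,"az":0}]}}

```text
clock: 3.7
tcp_pos: [0.5426, 0.1794, 0.1564]
orientation: [2.229, 2.214, 0.0]
contact_force: [0.1, 0.6, 1.1]
grip_width: 0.0853
gripper_force: 0.0
```

```bash
python3 go.py .539 .1788 .085 90
```

```text
t 3.7 tcp [0.5426 0.1794 0.1564] yaw 89.61 z [ 3.e-04 -0.e+00 -1.e+00] F [0.1 0.6 1.1] M [ 0.02 -0.01  0.02] w 0.0853 gf 0.0 j [ 0.    0.47 -0.55  1.86  0.31  0.89 -0.71]
shift [-0.0007 -0.0036  0.0714] turn [ 0.02  0.   -0.39]
```

>>> {"api": "arm_command", "payload": {"rows": [{"fingers":1,"x":-0.0007,"y":-0.0036,"z":0,"ax":0,"ay":0,"az":-0.4},{"fingers":1,"x":0,"y":0,"z":0.01,"ax":0,"ay":0,"az":0},{"fingers":1,"x":0,"y":0,"z":0.01,"ax":0,"ay":0,"az":0},{"fingers":1,"x":0,"y":0,"z":0.01,"ax":0,"ay":0,"az":0},{"fingers":1,"x":0,"y":0,"z":0.01,"ax":0,"ay":0,"az":0},{"fingers":1,"x":0,"y":0,"z":0.01,"ax":0,"ay":0,"az":0},{"fingers":1,"x":0,"y":0,"z":0.01,"ax":0,"ay":0,"az":0},{"fingers":1,"x":0,"y":0,"z":0.01,"ax":0,"ay":0,"az":0},{"fingers":1,"x":0,"y":0,"z":0,"ax":0,"ay":0,"az":0},{"fingers":1,"x":0,"y":0,"z":0,"ax":0,"ay":0,"az":0}]}}

```text
clock: 4.53
tcp_pos: [0.5381, 0.179, 0.0845]
orientation: [-2.219, -2.222, 0.002]
contact_force: [-0.9, -0.7, 0.1]
grip_width: 0.0852
gripper_force: 0.0
```

```bash
python3 go.py .539 .1788 .085 90
```

```text
t 4.53 tcp [0.5381 0.179  0.0845] yaw 90.07 z [-1.5e-03 -4.0e-04 -1.0e+00] F [-0.9 -0.7  0.1] M [ 0.06 -0.   -0.06] w 0.0852 gf 0.0 j [-0.04  0.57 -0.51  1.92  0.39  0.76 -0.77]
shift [-0.0002  0.0009 -0.0005] turn [-0.09  0.02  0.07]
```

>>> {"api": "arm_command", "payload": {"rows": [{"fingers":0.5,"x":0,"y":0,"z":0,"ax":0,"ay":0,"az":0},{"fingers":0.3,"x":0,"y":0,"z":0,"ax":0,"ay":0,"az":0},{"fingers":-1,"x":0,"y":0,"z":0,"ax":0,"ay":0,"az":0},{"fingers":-1,"x":0,"y":0,"z":0,"ax":0,"ay":0,"az":0},{"fingers":-1,"x":0,"y":0,"z":0,"ax":0,"ay":0,"az":0},{"fingers":-1,"x":0,"y":0,"z":0,"ax":0,"ay":0,"az":0},{"fingers":-1,"x":0,"y":0,"z":0,"ax":0,"ay":0,"az":0},{"fingers":-1,"x":0,"y":0,"z":0,"ax":0,"ay":0,"az":0}], "grip_force": 40}}

```text
clock: 5.2
tcp_pos: [0.5393, 0.1793, 0.0861]
orientation: [2.22, 2.222, 0.002]
contact_force: [-0.8, -0.6, 5.5]
grip_width: 0.048
gripper_force: 41.4
```

```bash
python3 go.py .539 .1788 .085 90
```

```text
t 5.2 tcp [0.5393 0.1793 0.0861] yaw 90.05 z [ 1.7e-03  5.0e-04 -1.0e+00] F [-0.8 -0.6  5.5] M [-0.1   0.07  0.04] w 0.048 gf 41.4 j [-0.04  0.56 -0.51  1.92  0.39  0.76 -0.77]
shift [-0.0005 -0.0003  0.0011] turn [ 0.1  -0.03  0.05]
```

>>> {"api": "arm_command", "payload": {"rows": [{"fingers":-1,"x":0,"y":0,"z":-0.005,"ax":0,"ay":0,"az":0},{"fingers":-1,"x":0,"y":0,"z":-0.015,"ax":0,"ay":0,"az":0},{"fingers":-1,"x":0,"y":0,"z":-0.025,"ax":0,"ay":0,"az":0},{"fingers":-1,"x":0,"y":0,"z":-0.025,"ax":0,"ay":0,"az":0},{"fingers":-1,"x":0,"y":0,"z":-0.025,"ax":0,"ay":0,"az":0},{"fingers":-1,"x":0,"y":0,"z":-0.025,"ax":0,"ay":0,"az":0},{"fingers":-1,"x":0,"y":0,"z":-0.025,"ax":0,"ay":0,"az":0},{"fingers":-1,"x":0,"y":0,"z":-0.025,"ax":0,"ay":0,"az":0},{"fingers":-1,"x":0,"y":0,"z":-0.015,"ax":0,"ay":0,"az":0},{"fingers":-1,"x":0,"y":0,"z":-0.005,"ax":0,"ay":0,"az":0}]}}

```text
clock: 6.03
tcp_pos: [0.5391, 0.1795, 0.2777]
orientation: [2.219, 2.222, 0.004]
contact_force: [-0.1, 0.4, -2.7]
grip_width: 0.0484
gripper_force: 42.2
```

>>> {"api": "arm_command", "payload": {"rows": [{"fingers":-1,"x":-0.01,"y":0,"z":0,"ax":0,"ay":0,"az":0},{"fingers":-1,"x":-0.02,"y":0,"z":0,"ax":0,"ay":0,"az":0},{"fingers":-1,"x":-0.03,"y":-0.003,"z":0,"ax":0,"ay":0,"az":0},{"fingers":-1,"x":-0.03,"y":-0.003,"z":0,"ax":0,"ay":0,"az":0},{"fingers":-1,"x":-0.03,"y":-0.003,"z":0,"ax":0,"ay":0,"az":0},{"fingers":-1,"x":-0.03,"y":-0.003,"z":0,"ax":0,"ay":0,"az":0},{"fingers":-1,"x":-0.03,"y":-0.003,"z":0,"ax":0,"ay":0,"az":0},{"fingers":-1,"x":-0.03,"y":-0.003,"z":0,"ax":0,"ay":0,"az":0},{"fingers":-1,"x":-0.02,"y":-0.003,"z":0,"ax":0,"ay":0,"az":0},{"fingers":-1,"x":-0.01,"y":0,"z":0,"ax":0,"ay":0,"az":0}]}}

```text
clock: 6.87
tcp_pos: [0.5154, -0.0657, 0.2731]
orientation: [-2.225, -2.215, 0.007]
contact_force: [0.1, -1.3, -3.3]
grip_width: 0.0481
gripper_force: 42.1
```

```bash
python3 go.py .511 -.2157 .274 90
```

```text
t 6.87 tcp [ 0.5154 -0.0657  0.2731] yaw 89.75 z [-0.0047 -0.0014 -1.    ] F [ 0.1 -1.3 -3.3] M [ 0.03 -0.01  0.  ] w 0.0481 gf 42.1 j [ 0.44  0.24 -0.5   1.87  0.13  1.07 -0.12]
shift [-0.15   -0.0038 -0.0007] turn [-0.27  0.08 -0.25]
```

>>> {"api": "arm_command", "payload": {"rows": [{"fingers":-1,"x":-0.015,"y":-0.001,"z":0,"ax":0,"ay":0,"az":0},{"fingers":-1,"x":-0.03,"y":-0.001,"z":0,"ax":0,"ay":0,"az":0},{"fingers":-1,"x":-0.03,"y":-0.001,"z":0,"ax":0,"ay":0,"az":0},{"fingers":-1,"x":-0.03,"y":-0.001,"z":0,"ax":0,"ay":0,"az":0},{"fingers":-1,"x":-0.025,"y":0,"z":0,"ax":0,"ay":0,"az":0},{"fingers":-1,"x":-0.015,"y":0,"z":0,"ax":0,"ay":0,"az":0},{"fingers":-1,"x":-0.005,"y":0,"z":0,"ax":0,"ay":0,"az":-0.2},{"fingers":-1,"x":0,"y":0,"z":0,"ax":0,"ay":0,"az":0},{"fingers":-1,"x":0,"y":0,"z":0,"ax":0,"ay":0,"az":0}]}}

```text
clock: 7.62
tcp_pos: [0.5138, -0.2094, 0.2745]
orientation: [-2.214, -2.227, -0.0]
contact_force: [0.4, 0.7, -2.4]
grip_width: 0.0479
gripper_force: 42.1
```

```bash
python3 go.py .511 -.2157 .274 90
python3 - <<'E'
from m import *
f=grab('side');g=grab('top')
a=cv2.resize(f['frame'][90:200,250:330],(400,550),interpolation=0);b=cv2.resize(g['frame'][170:280,250:330],(400,550),interpolation=0)
cv2.imwrite('pics/hover.png',np.concatenate([a,b],1)[:,:,::-1])
E
```

```text
t 7.62 tcp [ 0.5138 -0.2094  0.2745] yaw 90.34 z [-0.0012  0.0015 -1.    ] F [ 0.4  0.7 -2.4] M [ 0.04 -0.06 -0.03] w 0.0479 gf 42.1 j [ 0.62  0.29 -0.42  1.79  0.13  1.09  0.16]
shift [-0.0063 -0.0029  0.0005] turn [-0.07 -0.09  0.34]
```

View pics/hover.png

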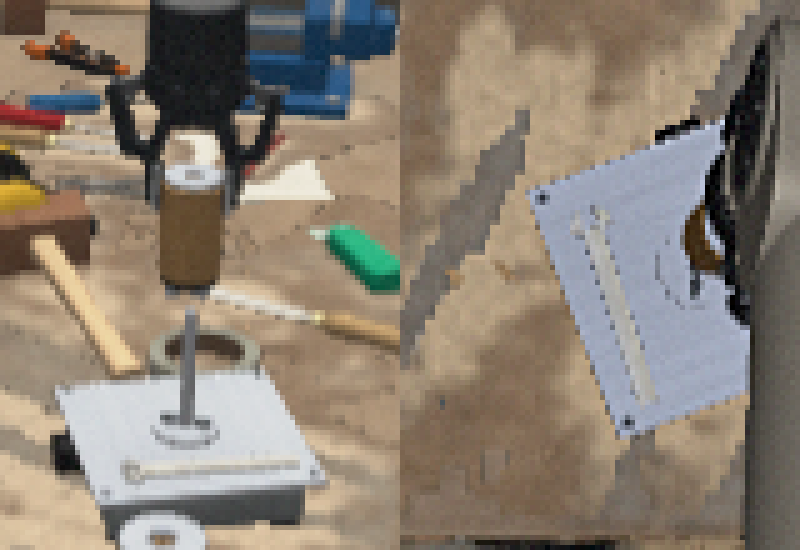

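Run:
```python
from m import *
f=pickle.load(open('side.pkl','rb'));m=greymask(f)
# drum ring: white component near crop (192,177)
c=comp(m,(250+192/5,90+177/5));c[:,:]*=1
cn=max(cv2.findContours(c,0,1)[0],key=len).reshape(-1,2);print('ring px',c.sum(),cv2.boundingRect(cn))
z=.2745-.0861+.1
e=cv2.fitEllipse(cn.astype(np.float32));print(e, 'centre ->',ray(f,[e[0]],z))
print('circ',circ(ray(f,cn,z)[:,:2]))
# brown body edges per row, spindle edges per row
g=f['frame'].astype(int)
for v in range(130,146,3):
    b=np.where((g[v,275:305,0]-g[v,275:305,2]>35)&(g[v,275:305].sum(-1)<420))[0]+275;print(v,b.min(),b.max(),end='; ')
print()
for v in (155,158,161,164,167,170): print(v,g[v,282:294].sum(-1))
s=np.array([[70,393],[262,382],[318,478],[105,495]])/5-.5+[250,90]
P=ray(f,s,.056);print(P.round(4));print(P.mean(0))
for p in([.511,-.2157],[.513,-.213],[.5138,-.2094]): print(p,project(f,[[*p,.17],[*p,.1],[*p,.2745-.0861],[*p,z]]).round(1).tolist())
print(g[126:140,275:303:1].sum(-1))
```

```text
ring px 39 (283, 123, 12, 5)
((288.2760009765625, 124.76349639892578), (3.8600845336914062, 10.530801773071289), 91.78189849853516) centre -> [[ 0.51407637 -0.20624362  0.2884    ]]
circ [ 0.51420506 -0.20647893  0.01885605]
130 275 293; 133 275 296; 136 275 299; 139 277 304; 142 275 300; 145 278 304; 
155 [421 424 450 460 426 323 315 381 453 436 491 493]
158 [463 294 197 157 227 323 313 184 173 165 164 155]
161 [497 359 240 316 298 328 315 426 427 400 392 303]
164 [279 287 375 444 341 330 304 517 493 513 512 578]
167 [653 657 648 651 381 316 299 652 651 646 641 647]
170 [654 656 655 663 334 318 378 655 656 658 657 653]
[[ 0.6195 -0.2639  0.056 ]
 [ 0.4586 -0.3129  0.056 ]
 [ 0.4006 -0.162   0.056 ]
 [ 0.5643 -0.1066  0.056 ]]
[ 0.51076355 -0.21134045  0.056     ]
[0.511, -0.2157] [[288.3, 151.4], [287.7, 166.7], [288.4, 147.2], [289.4, 123.9]]
[0.513, -0.213] [[287.7, 151.6], [287.1, 166.9], [287.9, 147.5], [288.8, 124.1]]
[0.5138, -0.2094] [[287.4, 152.0], [286.8, 167.3], [287.6, 147.9], [288.4, 124.5]]
[[309 323 321 311 101 250 246 244 365 541 600 605 610 631 620 620 608 584
  486
[... 859 characters left out ...]
310 396 400 401 391 417 364 216 224 223 237 215 216 219 226 227 219 213
  214 287 434 422 412 422 437 426 435 439]
 [377 340 351 347 354 378 369 224 223 219 226 215 212 222 218 217 210 210
  210 272 400 421 416 405 413 442 438 443]
 [395 404 345 358 395 338 366 221 229 225 228 216 219 236 223 215 214 218
  227 274 327 404 404 347 351 450 459 448]
 [424 422 329 368 429 428 355 216 230 226 225 225 231 225 211 219 214 209
  214 328 405 396 367 385 364 419 452 452]
 [423 432 428 413 431 393 347 223 223 224 240 226 224 226 223 208 208 213
  210 324 443 429 355 403 383 342 431 439]
 [422 421 415 409 405 346 384 219 218 240 228 243 222 222 220 224 218 216
  215 291 440 434 365 389 394 416 364 414]]
```

The side crop shows the drum held upright, with its axis at column 191 and its dogs at (190,292) just above the spindle tip at (190,310). Allowing for each camera's bias, the drum needs to move about 4 mm in −y and 2 mm in −x.

>>> {"api": "arm_command", "payload": {"rows": [{"fingers":-1,"x":-0.004,"y":-0.0018,"z":0,"ax":0,"ay":0,"az":0},{"fingers":-1,"x":0,"y":0,"z":0,"ax":0,"ay":0,"az":0},{"fingers":-1,"x":0,"y":0,"z":0,"ax":0,"ay":0,"az":0},{"fingers":-1,"x":0,"y":0,"z":0,"ax":0,"ay":0,"az":0}]}}

```text
clock: 8.05
tcp_pos: [0.5122, -0.2147, 0.2754]
orientation: [2.216, 2.227, 0.0]
contact_force: [-0.8, -0.5, -3.0]
grip_width: 0.0484
gripper_force: 42.1
```

```bash
python3 go.py .512 -.2134 .258 90; python3 go.py .512 -.2134 .258 90
```

```text
t 8.05 tcp [ 0.5122 -0.2147  0.2754] yaw 90.28 z [ 1.e-04 -0.e+00 -1.e+00] F [-0.8 -0.5 -3. ] M [0.   0.01 0.05] w 0.0484 gf 42.1 j [ 0.63  0.29 -0.42  1.79  0.13  1.09  0.17]
shift [ 0.0013 -0.0002  0.0174] turn [0.01 0.   0.28]
t 8.05 tcp [ 0.5122 -0.2147  0.2754] yaw 90.28 z [ 1.e-04 -0.e+00 -1.e+00] F [-0.8 -0.5 -3. ] M [0.   0.01 0.05] w 0.0484 gf 42.1 j [ 0.63  0.29 -0.42  1.79  0.13  1.09  0.17]
shift [ 0.0013 -0.0002  0.0174] turn [0.01 0.   0.28]
```

>>> {"api": "arm_command", "payload": {"rows": [{"fingers":-1,"x":0.001,"y":0,"z":0.006,"ax":0,"ay":0,"az":0.2},{"fingers":-1,"x":0,"y":0,"z":0.006,"ax":0,"ay":0,"az":0},{"fingers":-1,"x":0,"y":0,"z":0.004,"ax":0,"ay":0,"az":0},{"fingers":-1,"x":0,"y":0,"z":0,"ax":0,"ay":0,"az":0},{"fingers":-1,"x":0,"y":0,"z":0,"ax":0,"ay":0,"az":0}]}}

```text
clock: 8.47
tcp_pos: [0.5119, -0.2139, 0.2587]
orientation: [-2.22, -2.222, 0.001]
contact_force: [-0.9, -0.2, -3.3]
grip_width: 0.0479
gripper_force: 42.1
```

```bash
python3 go.py .512 -.2134 .258 90
python3 - <<'E'
from m import *
f=grab('side')
a=cv2.resize(f['frame'][110:190,265:315],(500,600),interpolation=2)
cv2.imwrite('pics/hover2.png',a[:,:,::-1])
E
```

```text
t 8.47 tcp [ 0.5119 -0.2139  0.2587] yaw 90.06 z [-1.e-03  5.e-04 -1.e+00] F [-0.9 -0.2 -3.3] M [ 0.03 -0.01 -0.02] w 0.0479 gf 42.1 j [ 0.63  0.3  -0.42  1.81  0.14  1.05  0.16]
shift [0.0005 0.0001 0.0007] turn [-0.06 -0.03  0.06]
```

View pics/hover2.png

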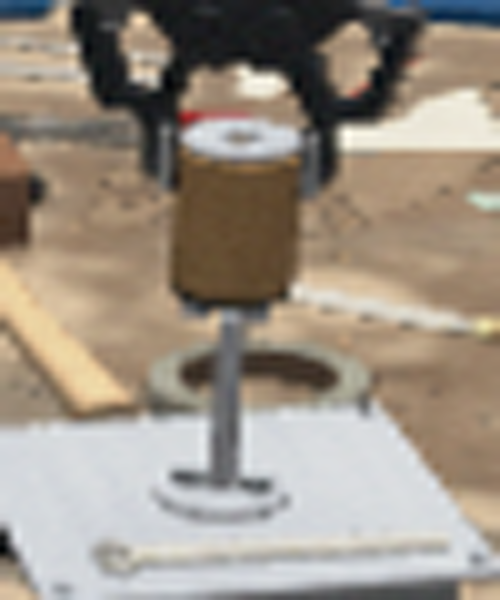

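The crop shows the drum axis at column 234 and the spindle at 232, leaning into line, so x is good. I'll lower gently and watch the forces.

>>> {"api": "arm_command", "payload": {"rows": [{"fingers":-1,"x":0,"y":0,"z":0.001,"ax":0,"ay":0,"az":0},{"fingers":-1,"x":0,"y":0,"z":0.001,"ax":0,"ay":0,"az":0},{"fingers":-1,"x":0,"y":0,"z":0.001,"ax":0,"ay":0,"az":0},{"fingers":-1,"x":0,"y":0,"z":0.001,"ax":0,"ay":0,"az":0},{"fingers":-1,"x":0,"y":0,"z":0,"ax":0,"ay":0,"az":0}]}}

```text
clock: 8.93
tcp_pos: [0.5121, -0.214, 0.2551]
orientation: [-2.22, -2.222, 0.0]
contact_force: [0.6, -0.1, -3.0]
grip_width: 0.0483
gripper_force: 42.1
```

>>> {"api": "arm_command", "payload": {"rows": [{"fingers":-1,"x":0,"y":0,"z":0.001,"ax":0,"ay":0,"az":0},{"fingers":-1,"x":0,"y":0,"z":0.001,"ax":0,"ay":0,"az":0},{"fingers":-1,"x":0,"y":0,"z":0.001,"ax":0,"ay":0,"az":0},{"fingers":-1,"x":0,"y":0,"z":0,"ax":0,"ay":0,"az":0}]}}

```text
clock: 9.27
tcp_pos: [0.5121, -0.2139, 0.2521]
orientation: [-2.22, -2.222, 0.0]
contact_force: [-0.3, -0.3, -3.1]
grip_width: 0.0479
gripper_force: 42.1
```

```bash
python3 go.py .512 -.2134 .258 90
```

```text
t 9.27 tcp [ 0.5121 -0.2139  0.2521] yaw 90.06 z [-3.e-04  1.e-04 -1.e+00] F [-0.3 -0.3 -3.1] M [ 0.01  0.04 -0.01] w 0.0479 gf 42.1 j [ 0.62  0.31 -0.42  1.82  0.14  1.04  0.15]
shift [ 0.0005 -0.0001 -0.0059] turn [-0.02 -0.01  0.06]
```

>>> {"api": "arm_command", "payload": {"rows": [{"fingers":-1,"x":0,"y":0,"z":0.001,"ax":0,"ay":0,"az":0},{"fingers":-1,"x":0,"y":0,"z":0.001,"ax":0,"ay":0,"az":0},{"fingers":-1,"x":0,"y":0,"z":0.001,"ax":0,"ay":0,"az":0},{"fingers":-1,"x":0,"y":0,"z":0,"ax":0,"ay":0,"az":0}]}}

```text
clock: 9.6
tcp_pos: [0.512, -0.2141, 0.249]
orientation: [-2.22, -2.222, 0.0]
contact_force: [-0.8, -1.4, -2.7]
grip_width: 0.0478
gripper_force: 42.1
```

>>> {"api": "arm_command", "payload": {"rows": [{"fingers":-1,"x":0,"y":0,"z":0.001,"ax":0,"ay":0,"az":0},{"fingers":-1,"x":0,"y":0,"z":0.001,"ax":0,"ay":0,"az":0},{"fingers":-1,"x":0,"y":0,"z":0.001,"ax":0,"ay":0,"az":0},{"fingers":-1,"x":0,"y":0,"z":0,"ax":0,"ay":0,"az":0}]}}

```text
clock: 9.93
tcp_pos: [0.512, -0.2141, 0.2461]
orientation: [-2.22, -2.222, 0.0]
contact_force: [-1.0, -1.4, -2.4]
grip_width: 0.0477
gripper_force: 42.2
```

```bash
python3 go.py .512 -.2134 .258 90
```

```text
t 9.93 tcp [ 0.512  -0.2141  0.2461] yaw 90.05 z [-3.e-04 -0.e+00 -1.e+00] F [-1.  -1.4 -2.4] M [-0.14  0.09 -0.07] w 0.0477 gf 42.2 j [ 0.62  0.32 -0.42  1.83  0.15  1.03  0.15]
shift [ 0.0007 -0.     -0.0119] turn [-0.02  0.    0.05]
```

A light side contact shows (F about −1, −1.4 N at the bottom end, confirmed by the moment). I'll yield to it and continue.

>>> {"api": "arm_command", "payload": {"rows": [{"fingers":-1,"x":-0.0007,"y":-0.0005,"z":0,"ax":0,"ay":0,"az":0},{"fingers":-1,"x":0,"y":0,"z":0.001,"ax":0,"ay":0,"az":0},{"fingers":-1,"x":0,"y":0,"z":0.002,"ax":0,"ay":0,"az":0},{"fingers":-1,"x":0,"y":0,"z":0.001,"ax":0,"ay":0,"az":0},{"fingers":-1,"x":0,"y":0,"z":0,"ax":0,"ay":0,"az":0}]}}

```text
clock: 10.35
tcp_pos: [0.5115, -0.2145, 0.242]
orientation: [-2.22, -2.222, 0.0]
contact_force: [-0.0, -0.1, -4.3]
grip_width: 0.0481
gripper_force: 42.1
```

```bash
python3 go.py .512 -.2134 .258 90
```

```text
t 10.35 tcp [ 0.5115 -0.2145  0.242 ] yaw 90.06 z [-5.e-04  3.e-04 -1.e+00] F [-0.  -0.1 -4.3] M [ 0.01 -0.03 -0.01] w 0.0481 gf 42.1 j [ 0.62  0.32 -0.42  1.83  0.15  1.02  0.15]
shift [ 0.0011  0.0004 -0.016 ] turn [-0.03 -0.02  0.06]
```

>>> {"api": "arm_command", "payload": {"rows": [{"fingers":-1,"x":-0.0003,"y":-0.0002,"z":0.001,"ax":0,"ay":0,"az":0},{"fingers":-1,"x":0,"y":0,"z":0.002,"ax":0,"ay":0,"az":0},{"fingers":-1,"x":0,"y":0,"z":0.003,"ax":0,"ay":0,"az":0},{"fingers":-1,"x":0,"y":0,"z":0.003,"ax":0,"ay":0,"az":0},{"fingers":-1,"x":0,"y":0,"z":0.003,"ax":0,"ay":0,"az":0},{"fingers":-1,"x":0,"y":0,"z":0.003,"ax":0,"ay":0,"az":0},{"fingers":-1,"x":0,"y":0,"z":0.002,"ax":0,"ay":0,"az":0},{"fingers":-1,"x":0,"y":0,"z":0,"ax":0,"ay":0,"az":0}]}}

```text
clock: 11.02
tcp_pos: [0.5112, -0.2149, 0.2246]
orientation: [-2.22, -2.222, 0.001]
contact_force: [0.5, -0.0, -2.5]
grip_width: 0.0478
gripper_force: 42.1
```

```bash
python3 go.py .512 -.2134 .258 90
```

```text
t 11.02 tcp [ 0.5112 -0.2149  0.2246] yaw 90.06 z [-1.e-03  4.e-04 -1.e+00] F [ 0.5 -0.  -2.5] M [0.02 0.06 0.03] w 0.0478 gf 42.1 j [ 0.62  0.34 -0.41  1.85  0.16  0.99  0.14]
shift [ 0.0015  0.0008 -0.0334] turn [-0.05 -0.02  0.06]
```

>>> {"api": "arm_command", "payload": {"rows": [{"fingers":-1,"x":0,"y":0,"z":0.002,"ax":0,"ay":0,"az":0},{"fingers":-1,"x":0,"y":0,"z":0.003,"ax":0,"ay":0,"az":0},{"fingers":-1,"x":0,"y":0,"z":0.003,"ax":0,"ay":0,"az":0},{"fingers":-1,"x":0,"y":0,"z":0.003,"ax":0,"ay":0,"az":0},{"fingers":-1,"x":0,"y":0,"z":0.003,"ax":0,"ay":0,"az":0},{"fingers":-1,"x":0,"y":0,"z":0.003,"ax":0,"ay":0,"az":0},{"fingers":-1,"x":0,"y":0,"z":0.003,"ax":0,"ay":0,"az":0},{"fingers":-1,"x":0,"y":0,"z":0,"ax":0,"ay":0,"az":0}]}}

```text
clock: 11.68
tcp_pos: [0.5111, -0.2149, 0.2045]
orientation: [-2.22, -2.222, 0.001]
contact_force: [-0.5, 0.7, -2.6]
grip_width: 0.0481
gripper_force: 42.1
```

>>> {"api": "arm_command", "payload": {"rows": [{"fingers":-1,"x":0,"y":0,"z":0.002,"ax":0,"ay":0,"az":0},{"fingers":-1,"x":0,"y":0,"z":0.003,"ax":0,"ay":0,"az":0},{"fingers":-1,"x":0,"y":0,"z":0.003,"ax":0,"ay":0,"az":0},{"fingers":-1,"x":0,"y":0,"z":0.003,"ax":0,"ay":0,"az":0},{"fingers":-1,"x":0,"y":0,"z":0.003,"ax":0,"ay":0,"az":0},{"fingers":-1,"x":0,"y":0,"z":0.003,"ax":0,"ay":0,"az":0},{"fingers":-1,"x":0,"y":0,"z":0.002,"ax":0,"ay":0,"az":0},{"fingers":-1,"x":0,"y":0,"z":0,"ax":0,"ay":0,"az":0}]}}

```text
clock: 12.35
tcp_pos: [0.5112, -0.2149, 0.1857]
orientation: [-2.22, -2.222, 0.001]
contact_force: [-0.5, 0.1, -3.2]
grip_width: 0.0481
gripper_force: 42.1
```

```bash
python3 go.py .512 -.2134 .258 90
```

```text
t 12.35 tcp [ 0.5112 -0.2149  0.1857] yaw 90.06 z [-9.e-04  3.e-04 -1.e+00] F [-0.5  0.1 -3.2] M [-0.01  0.01  0.03] w 0.0481 gf 42.1 j [ 0.61  0.38 -0.4   1.89  0.19  0.91  0.12]
shift [ 0.0015  0.0008 -0.0723] turn [-0.05 -0.02  0.06]
```

>>> {"api": "arm_command", "payload": {"rows": [{"fingers":-1,"x":0,"y":0,"z":0.002,"ax":0,"ay":0,"az":0},{"fingers":-1,"x":0,"y":0,"z":0.003,"ax":0,"ay":0,"az":0},{"fingers":-1,"x":0,"y":0,"z":0.003,"ax":0,"ay":0,"az":0},{"fingers":-1,"x":0,"y":0,"z":0.003,"ax":0,"ay":0,"az":0},{"fingers":-1,"x":0,"y":0,"z":0.003,"ax":0,"ay":0,"az":0},{"fingers":-1,"x":0,"y":0,"z":0.003,"ax":0,"ay":0,"az":0},{"fingers":-1,"x":0,"y":0,"z":0.003,"ax":0,"ay":0,"az":0},{"fingers":-1,"x":0,"y":0,"z":0.003,"ax":0,"ay":0,"az":0},{"fingers":-1,"x":0,"y":0,"z":0.001,"ax":0,"ay":0,"az":0},{"fingers":-1,"x":0,"y":0,"z":0,"ax":0,"ay":0,"az":0}]}}

```text
clock: 13.18
tcp_pos: [0.5113, -0.2149, 0.1619]
orientation: [-2.22, -2.222, 0.0]
contact_force: [0.1, 0.8, -2.8]
grip_width: 0.0482
gripper_force: 42.1
```

>>> {"api": "arm_command", "payload": {"rows": [{"fingers":-1,"x":0,"y":0,"z":0.001,"ax":0,"ay":0,"az":0},{"fingers":-1,"x":0,"y":0,"z":0.001,"ax":0,"ay":0,"az":0},{"fingers":-1,"x":0,"y":0,"z":0.001,"ax":0,"ay":0,"az":0},{"fingers":-1,"x":0,"y":0,"z":0.001,"ax":0,"ay":0,"az":0},{"fingers":-1,"x":0,"y":0,"z":0.001,"ax":0,"ay":0,"az":0},{"fingers":-1,"x":0,"y":0,"z":0,"ax":0,"ay":0,"az":0}]}}

```text
clock: 13.68
tcp_pos: [0.5114, -0.215, 0.1571]
orientation: [-2.22, -2.222, 0.0]
contact_force: [-0.1, 0.2, -2.1]
grip_width: 0.0481
gripper_force: 42.1
```

```bash
python3 go.py .512 -.2134 .258 90
```

```text
t 13.68 tcp [ 0.5114 -0.215   0.1571] yaw 90.06 z [-2.e-04  1.e-04 -1.e+00] F [-0.1  0.2 -2.1] M [ 0.    0.03 -0.02] w 0.0481 gf 42.1 j [ 0.6   0.42 -0.39  1.91  0.21  0.85  0.1 ]
shift [ 0.0016  0.0006 -0.1009] turn [-0.01 -0.    0.06]
```

>>> {"api": "arm_command", "payload": {"rows": [{"fingers":-1,"x":0,"y":0,"z":0.001,"ax":0,"ay":0,"az":0},{"fingers":-1,"x":0,"y":0,"z":0.001,"ax":0,"ay":0,"az":0},{"fingers":-1,"x":0,"y":0,"z":0,"ax":0,"ay":0,"az":0}]}}

```text
clock: 13.93
tcp_pos: [0.5114, -0.2149, 0.1551]
orientation: [-2.22, -2.222, 0.0]
contact_force: [-0.4, 0.4, -2.7]
grip_width: 0.0483
gripper_force: 42.1
```

>>> {"api": "arm_command", "payload": {"rows": [{"fingers":-1,"x":0,"y":0,"z":0.0005,"ax":0,"ay":0,"az":0},{"fingers":-1,"x":0,"y":0,"z":0.0005,"ax":0,"ay":0,"az":0},{"fingers":-1,"x":0,"y":0,"z":0,"ax":0,"ay":0,"az":0}]}}

```text
clock: 14.18
tcp_pos: [0.5116, -0.215, 0.1543]
orientation: [2.22, 2.222, 0.0]
contact_force: [0.0, 0.3, -2.2]
grip_width: 0.0479
gripper_force: 42.1
```

>>> {"api": "arm_command", "payload": {"rows": [{"fingers":-1,"x":0,"y":0,"z":0.0005,"ax":0,"ay":0,"az":0},{"fingers":-1,"x":0,"y":0,"z":0.0005,"ax":0,"ay":0,"az":0},{"fingers":-1,"x":0,"y":0,"z":0,"ax":0,"ay":0,"az":0}]}}

```text
clock: 14.43
tcp_pos: [0.5116, -0.2151, 0.1533]
orientation: [2.22, 2.222, 0.0]
contact_force: [-0.5, -0.3, -3.2]
grip_width: 0.0486
gripper_force: 42.2
```

>>> {"api": "arm_command", "payload": {"rows": [{"fingers":-1,"x":0,"y":0,"z":0.0005,"ax":0,"ay":0,"az":0},{"fingers":-1,"x":0,"y":0,"z":0.0003,"ax":0,"ay":0,"az":0},{"fingers":-1,"x":0,"y":0,"z":0,"ax":0,"ay":0,"az":0}]}}

```text
clock: 14.68
tcp_pos: [0.5115, -0.2151, 0.1525]
orientation: [2.22, 2.222, -0.0]
contact_force: [0.5, 0.2, -2.6]
grip_width: 0.0482
gripper_force: 42.2
```

>>> {"api": "arm_command", "payload": {"rows": [{"fingers":-1,"x":0,"y":0,"z":0.0005,"ax":0,"ay":0,"az":0},{"fingers":-1,"x":0,"y":0,"z":0.0005,"ax":0,"ay":0,"az":0},{"fingers":-1,"x":0,"y":0,"z":0,"ax":0,"ay":0,"az":0}]}}

```text
clock: 14.93
tcp_pos: [0.5115, -0.2151, 0.1515]
orientation: [2.22, 2.222, 0.0]
contact_force: [1.3, -0.7, -1.6]
grip_width: 0.048
gripper_force: 42.3
```

```bash
python3 go.py .512 -.2134 .258 90
python3 - <<'E'
from m import *
f=grab('side')
a=cv2.resize(f['frame'][120:195,255:325],(560,600),interpolation=2)
cv2.imwrite('pics/pin.png',a[:,:,::-1])
E
```

```text
t 14.93 tcp [ 0.5115 -0.2151  0.1515] yaw 90.05 z [ 1.e-04 -1.e-04 -1.e+00] F [ 1.3 -0.7 -1.6] M [-0.14 -0.05 -0.08] w 0.048 gf 42.3 j [ 0.6   0.43 -0.39  1.91  0.21  0.84  0.09]
shift [ 0.0016  0.0005 -0.1065] turn [0.01 0.   0.05]
```

View pics/pin.png

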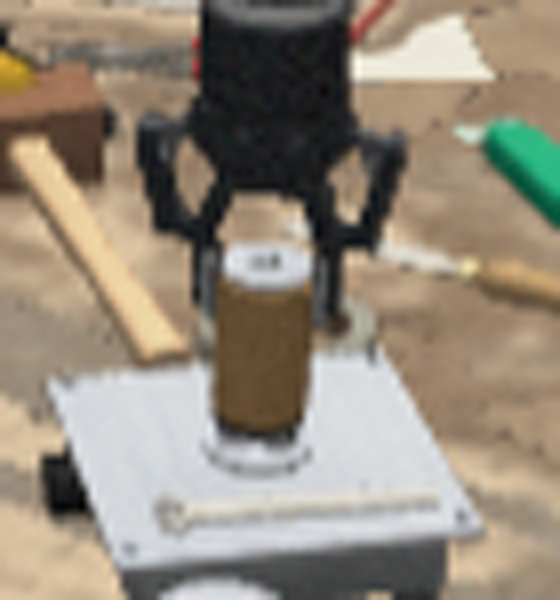

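The crop shows the drum over the spindle, the tip showing in the bore at (265,262) and the dogs a few mm above the flange at (258,437). By height the pin top is already passed without its 6 N, so a slot is probably aligned already. I'll continue in small steps and watch Fz.

>>> {"api": "arm_command", "payload": {"rows": [{"fingers":-1,"x":0,"y":0,"z":0.0005,"ax":0,"ay":0,"az":0},{"fingers":-1,"x":0,"y":0,"z":0,"ax":0,"ay":0,"az":0},{"fingers":-1,"x":0,"y":0,"z":0,"ax":0,"ay":0,"az":0}]}}

```text
clock: 15.23
tcp_pos: [0.5115, -0.215, 0.151]
orientation: [2.22, 2.222, 0.0]
contact_force: [0.7, -1.8, -1.6]
grip_width: 0.048
gripper_force: 42.3
```

```bash
python3 go.py .512 -.2134 .258 90
```

```text
t 15.23 tcp [ 0.5115 -0.215   0.151 ] yaw 90.05 z [ 1.e-04 -1.e-04 -1.e+00] F [ 0.7 -1.8 -1.6] M [-0.21 -0.09 -0.08] w 0.048 gf 42.3 j [ 0.6   0.43 -0.39  1.92  0.21  0.84  0.09]
shift [ 0.0016  0.0005 -0.107 ] turn [0.01 0.   0.05]
```

>>> {"api": "arm_command", "payload": {"rows": [{"fingers":-1,"x":-0.0003,"y":0.0002,"z":0,"ax":0,"ay":0,"az":1},{"fingers":-1,"x":0,"y":0,"z":0,"ax":0,"ay":0,"az":0},{"fingers":-1,"x":0,"y":0,"z":0,"ax":0,"ay":0,"az":0}]}}

```text
clock: 15.48
tcp_pos: [0.5115, -0.2151, 0.1508]
orientation: [-2.239, -2.203, 0.0]
contact_force: [-0.3, -0.5, -3.5]
grip_width: 0.0481
gripper_force: 42.2
```

```bash
python3 go.py .512 -.2134 .258 90
```

```text
t 15.48 tcp [ 0.5115 -0.2151  0.1508] yaw 89.06 z [-4.e-04  2.e-04 -1.e+00] F [-0.3 -0.5 -3.5] M [-0.09 -0.   -0.05] w 0.0481 gf 42.2 j [ 0.59  0.43 -0.39  1.91  0.21  0.84  0.08]
shift [ 0.0017  0.0004 -0.1072] turn [-0.02 -0.01 -0.94]
```

Relieved, so the pin is in a slot and was touching a dog's flank. I'll ease it a little more and go on down.

>>> {"api": "arm_command", "payload": {"rows": [{"fingers":-1,"x":-0.0002,"y":0,"z":0,"ax":0,"ay":0,"az":0.8},{"fingers":-1,"x":0,"y":0,"z":0.0005,"ax":0,"ay":0,"az":0},{"fingers":-1,"x":0,"y":0,"z":0.0005,"ax":0,"ay":0,"az":0},{"fingers":-1,"x":0,"y":0,"z":0,"ax":0,"ay":0,"az":0}]}}

```text
clock: 15.82
tcp_pos: [0.5116, -0.2154, 0.1499]
orientation: [-2.255, -2.187, 0.0]
contact_force: [0.1, 1.1, -2.7]
grip_width: 0.0484
gripper_force: 42.2
```

```bash
python3 go.py .512 -.2134 .258 90
```

```text
t 15.82 tcp [ 0.5116 -0.2154  0.1499] yaw 88.26 z [-3.e-04  1.e-04 -1.e+00] F [ 0.1  1.1 -2.7] M [ 0.04 -0.01  0.03] w 0.0484 gf 42.2 j [ 0.59  0.43 -0.38  1.92  0.21  0.84  0.07]
shift [ 0.002   0.0003 -0.1081] turn [-0.02 -0.01 -1.74]
```

>>> {"api": "arm_command", "payload": {"rows": [{"fingers":-1,"x":0.0001,"y":0,"z":0.0005,"ax":0,"ay":0,"az":0},{"fingers":-1,"x":0,"y":0,"z":0.0005,"ax":0,"ay":0,"az":0},{"fingers":-1,"x":0,"y":0,"z":0,"ax":0,"ay":0,"az":0}]}}

```text
clock: 16.07
tcp_pos: [0.5116, -0.2153, 0.1489]
orientation: [-2.255, -2.187, 0.0]
contact_force: [0.3, -0.2, -3.2]
grip_width: 0.0482
gripper_force: 42.2
```

>>> {"api": "arm_command", "payload": {"rows": [{"fingers":-1,"x":0,"y":0,"z":0.0005,"ax":0,"ay":0,"az":0},{"fingers":-1,"x":0,"y":0,"z":0,"ax":0,"ay":0,"az":0},{"fingers":-1,"x":0,"y":0,"z":0,"ax":0,"ay":0,"az":0}]}}

```text
clock: 16.32
tcp_pos: [0.5117, -0.2154, 0.1485]
orientation: [2.255, 2.187, -0.0]
contact_force: [0.2, 0.3, -3.6]
grip_width: 0.0477
gripper_force: 42.2
```

```bash
python3 go.py .512 -.2134 .258 90
```

```text
t 16.32 tcp [ 0.5117 -0.2154  0.1485] yaw 88.25 z [-0. -0. -1.] F [ 0.2  0.3 -3.6] M [ 0.   -0.03 -0.04] w 0.0477 gf 42.2 j [ 0.59  0.43 -0.38  1.92  0.21  0.83  0.07]
shift [ 0.002   0.0003 -0.1095] turn [-0.    0.   -1.75]
```

>>> {"api": "arm_command", "payload": {"rows": [{"fingers":-1,"x":0,"y":0,"z":0.0004,"ax":0,"ay":0,"az":0},{"fingers":-1,"x":0,"y":0,"z":0,"ax":0,"ay":0,"az":0},{"fingers":-1,"x":0,"y":0,"z":0,"ax":0,"ay":0,"az":0}]}}

```text
clock: 16.57
tcp_pos: [0.5118, -0.2154, 0.1482]
orientation: [2.255, 2.187, 0.0]
contact_force: [0.1, 0.8, -2.0]
grip_width: 0.0478
gripper_force: 42.1
```

>>> {"api": "arm_command", "payload": {"rows": [{"fingers":-1,"x":0,"y":0,"z":0.0004,"ax":0,"ay":0,"az":0},{"fingers":-1,"x":0,"y":0,"z":0,"ax":0,"ay":0,"az":0},{"fingers":-1,"x":0,"y":0,"z":0,"ax":0,"ay":0,"az":0}]}}

```text
clock: 16.82
tcp_pos: [0.5118, -0.2154, 0.1481]
orientation: [2.255, 2.187, 0.0]
contact_force: [-1.1, -0.6, 3.8]
grip_width: 0.0481
gripper_force: 42.6
```

>>> {"api": "arm_command", "payload": {"rows": [{"fingers":-1,"x":0,"y":0,"z":0.0004,"ax":0,"ay":0,"az":0},{"fingers":-1,"x":0,"y":0,"z":0,"ax":0,"ay":0,"az":0},{"fingers":-1,"x":0,"y":0,"z":0,"ax":0,"ay":0,"az":0}]}}

```text
clock: 17.07
tcp_pos: [0.5119, -0.2155, 0.1481]
orientation: [2.255, 2.187, -0.0]
contact_force: [-3.2, 1.5, 7.8]
grip_width: 0.048
gripper_force: 42.9
```

The flange is met at exactly the predicted height (TCP 0.148, so the bottom is at 0.062). I'll relax the press, release, and rise straight up.

>>> {"api": "arm_command", "payload": {"rows": [{"fingers":-1,"x":0,"y":0,"z":-0.0005,"ax":0,"ay":0,"az":0},{"fingers":-1,"x":0,"y":0,"z":0,"ax":0,"ay":0,"az":0},{"fingers":0.3,"x":0,"y":0,"z":0,"ax":0,"ay":0,"az":0},{"fingers":0.3,"x":0,"y":0,"z":0,"ax":0,"ay":0,"az":0},{"fingers":0.6,"x":0,"y":0,"z":0,"ax":0,"ay":0,"az":0},{"fingers":0.8,"x":0,"y":0,"z":0,"ax":0,"ay":0,"az":0},{"fingers":0.8,"x":0,"y":0,"z":0,"ax":0,"ay":0,"az":0}], "grip_force": 20}}

```text
clock: 17.65
tcp_pos: [0.5118, -0.2153, 0.1477]
orientation: [-2.255, -2.187, -0.0]
contact_force: [-0.3, -0.1, -0.6]
grip_width: 0.077
gripper_force: 0.0
```

>>> {"api": "arm_command", "payload": {"rows": [{"fingers":0.8,"x":0,"y":0,"z":-0.005,"ax":0,"ay":0,"az":0},{"fingers":0.8,"x":0,"y":0,"z":-0.01,"ax":0,"ay":0,"az":0},{"fingers":0.8,"x":0,"y":0,"z":-0.015,"ax":0,"ay":0,"az":0},{"fingers":0.8,"x":0,"y":0,"z":-0.015,"ax":0,"ay":0,"az":0},{"fingers":0.8,"x":0,"y":0,"z":-0.02,"ax":0,"ay":0,"az":0},{"fingers":0.8,"x":0,"y":0,"z":-0.02,"ax":0,"ay":0,"az":0},{"fingers":0.8,"x":0,"y":0,"z":-0.02,"ax":0,"ay":0,"az":0},{"fingers":0.8,"x":0,"y":0,"z":-0.02,"ax":0,"ay":0,"az":0},{"fingers":0.8,"x":0,"y":0,"z":-0.01,"ax":0,"ay":0,"az":0},{"fingers":0.8,"x":0,"y":0,"z":0,"ax":0,"ay":0,"az":0}]}}

```text
clock: 18.48
tcp_pos: [0.5131, -0.2157, 0.286]
orientation: [2.251, 2.184, 0.003]
contact_force: [0.1, 0.5, -0.5]
grip_width: 0.0766
gripper_force: 0.0
```

```bash
python3 go.py .512 -.2134 .258 90
python3 - <<'E'
from m import *
f=grab('side')
a=cv2.resize(f['frame'][120:200,250:330],(600,600),interpolation=2)
cv2.imwrite('pics/home.png',a[:,:,::-1])
E
```

```text
t 18.48 tcp [ 0.5131 -0.2157  0.286 ] yaw 88.25 z [ 0.0051 -0.0021 -1.    ] F [ 0.1  0.5 -0.5] M [ 0.03 -0.1   0.01] w 0.0766 gf 0.0 j [ 0.63  0.28 -0.41  1.78  0.12  1.1   0.14]
shift [ 0.0023 -0.0013  0.028 ] turn [ 0.29  0.11 -1.75]
```

View pics/home.png

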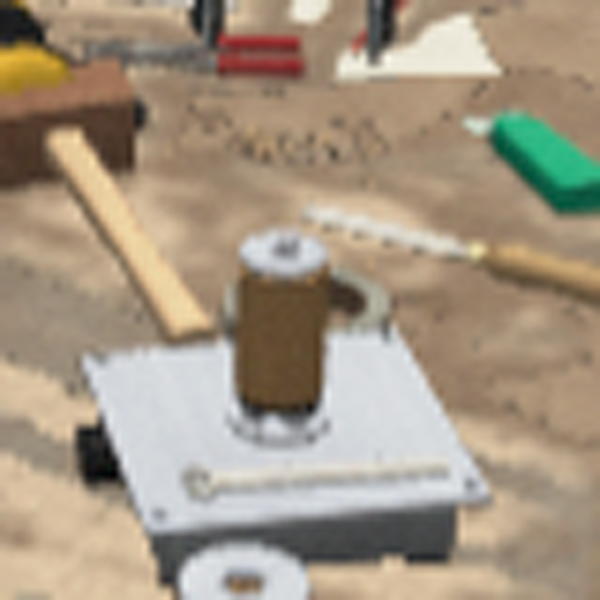

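The crop shows the drum upright on the flange at (282,410), with the spindle tip standing out at (287,242) and the fingers clear above. The surroundings look undisturbed, so I'll hand in.

```bash
python3 -c "from bench import r;print(r.hand_in())"
```

```text
the job is handed in; nothing more can be done
None
```

The drum is home on the flange, judged by its height and the last picture. The pin was already in a slot, so only a 1.8° easing turn was needed. The drum is released with the gripper clear above it, and the job was handed in at about 18.5 s.

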